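# Open the bayonet-lidded artefact canister

### The job

Open the artefact canister: turn its bayonet lid to where the lugs meet the slots, feeling for the place without forcing it, and lift the lid straight off. Lay the lid gently, right way up, in the middle of the soft pad and let go of it; leave the vase, the jar and the brush where they are.

Things in the scene. Friction and masses are not known exactly. Their poses are not given: they have to be found in the camera images.
- lid_grip (a point): Centre of the lid's grip: an upright black bar on the bare aluminium lid, 64 mm long, 14 mm thick, 34 mm high, to be pinched across its thickness. It stands on the lid's axis, its centre 17 mm above the lid's upper face; x runs along the bar, y across its thickness, z up. The lid's underside (its hub's foot) is 43 mm below.
- lid_hub (a point): Centre of the foot of the lid's hub, hidden in the canister. The lid (0.2 to 0.4 kg): a disc 114 mm across, 6 mm thick, over a hub 72 mm across and 20 mm deep, with 2 opposite lugs low on its side (14 mm wide, 9 mm long), in line with the grip bar. The lugs are locked under 2 lips inside the mouth. x, y, z as at the grip.
- canister_top (a point): Centre of the aluminium canister's mouth, at its rim (where the lid's disc rests), 122 mm above the bench; canister 104 mm across, in a square steel base of 150 mm fixed to the bench. x, y along the base. Between the lips are 2 opposite slots, 40 degrees wide, hidden under the lid, unmarked, at an angle that differs every time and that no pose here tells.
- canister_mid (a point): Half-way up the canister's axis. The lid turns easily, either way, with no stop; slots are 35 to 90 degrees off one way or the other (up to 145 the wrong way); lugs pass within about 8 degrees of a slot's middle. Locked, the lid rises only about 4 mm till the lugs meet the lips; at slots it comes up freely, 20 mm clears the mouth. Sideways play 3 mm. Over 60 N between lid and canister is forcing.
- pad_top (a point): Centre of the upper face of the grey fabric pad, 170 mm square and 12 mm thick, fixed to the bench; x and y along its sides, z up. The lid stands on it on its hub. The lid strikes it too hard at more than 50 N.
- vase_mid (a point): Small dark burnished clay vase, 116 mm in diameter, 150 mm high, standing loose; the point is half-way up its axis.
- jar_mid (a point): Amber glass jar with a white cap, 60 mm in diameter, 75 mm high, standing loose; the point is half-way up its axis.
- brush_grip (a point): Flat cleaning brush with a wooden handle lying loose on the bench; the point is on its handle.
Mind the look-alikes: they are no part of the job. Leave any green look-alike of the part that bears canister_top alone.

How it is judged (in metres and radians):
On the way:
1. the lid is lifted clear of the canister's mouth, above it and upright (z of lid_grip in the frame of canister_top above 0.046 m and horizontal distance between lid_grip and canister_top below 0.05 m and angle between lid_grip's own z axis and vertical below 0.4 rad), for 0.1 s.
At the end, for the whole second after the job is handed in: The lid stands still on the pad on its hub, right way up (within 6 degrees of level, grip 38 to 48 mm above the pad), its axis within 30 mm of the pad's centre, released (horizontal distance between lid_grip and pad_top below 0.03 m and z of lid_grip in the frame of pad_top between 0.038 and 0.048 m and angle between lid_grip's own z axis and vertical below 0.1 rad and linear speed of lid below 0.02 m/s); the robot touches nothing.
It fails at once if the lid is forced against the canister (more than 60 N) (contact force between lid and canister above 60 N).
It fails at once if the lid hits or is pressed on the pad with more than 50 N (contact force between lid and pad above 50 N).
It fails at once if the vase, the jar or the brush is shifted by more than 25 mm (distance of any of vase_mid, jar_mid, brush_grip from where it was at the start of the episode above 0.025 m).
It also fails if it takes over 67 s, if anything falls off the work surface, if the arm or the gripper's body presses on something with over 40 N, if the wrist force passes 120 N, or if a joint passes its speed limit or range.

### The arm

A 6-joint arm with a two-finger parallel gripper is mounted at the origin on the work surface. World frame = base frame: x ahead of the robot, y to its left, z up, the work surface at z = 0. Lengths are in mm, angles in degrees, forces in N, time in s.
With the tool pointing down it reaches from about 250 to 725 mm from the base axis. Payload 4 kg.
Tool frame: the origin (TCP) lies on the centre line of the jaws, within the pads' length; the fingertips stand 11 mm ahead of it and the grasp point (between the pads) lies 8 mm behind it; z points along the fingers, y is the line along which they close (so a half turn about z gives the same grasp; the last joint's range is limited). The gripper opens to 85 mm and grips with 20 to 120 N. Pads are 22 mm wide; open, the fingers measure 114 mm over their backs; the gripper's body (76 mm by 85 mm) begins 54 mm behind the grasp point. The pads swing forward as they close: fully open they stand 13 mm farther back than shut.
Start: joints at [-76.834, 13.785, 0.286, 76.501, 0, 90], TCP at [113.889, -486.856, 242.306] pointing down, gripper open.
Joint ranges: [-155.79, 155.79], [-60.16, 107.12], [-62.33, 73.08], [-114, 123.19], [-81.49, 82.49], [-180, 180]. Speed limits (degrees/s): [159.86, 159.86, 180, 180, 180, 180].

### API

Orientations are given as a 3x3 rotation matrix whose columns are the frame's x, y, z axes.
In Python, from cell import status, eyes, order gives the robot as it stands.
- The arm moves only by the tool step_arm, never from a script. Its argument "motion" is a list of rows, each a list of 4 numbers: the shift along the tool's x, y, z in mm, then the turn about the tool's z in degrees. A call has 1 to 8 rows; each row shifts and turns the commanded pose from where the row before left it, along the tool's axes as they then stand; what a row does not reach is not made up. A row lasts 1/8 s, in which the tool goes at most 62.5 mm and 10.7 degrees, less where a joint would pass 70% of its speed; a pose out of reach is approached as far as the arm can. A call with a gripper value outside its range is refused whole. "jaw" is the closure in counts, from 0 (fully open) to 255 (shut), set as the call begins (left out, the last holds). The fingers move at their own pace and stop on an object; "grip_force" is the grip in N (left out, the last holds). Time passes only in rows, so rows that do not move let the fingers close. It gives the time, the measured TCP pose, the force, the opening and the grip force at its end, in the units of the state.
- status.observe(): the state, without advancing time (a new reading comes with each control period).
- eyes.get_image(name): name is "side" or "top" or "wrist"; returns a dict with "frame" (400x640x3 uint8, red, green, blue), "intrinsics" (3x3 intrinsics, pixels), "extrinsics" (4x4, takes a point from camera to world coordinates). Camera axes: x right, y up, looking along -z (the intrinsics and any distortion apply to the point x, -y, -z); pixel columns grow to the right and rows downward; lengths in mm; the calibration is good to about 2 mm. A picture is of the moment at which its call begins. There is no depth.
- order.sign_off(): hands the job in; it is judged then, once.
Trained networks look in the newest picture that a camera, given by its name, has taken for a name from the list of things; names that differ only in an ending like _2 or _b are one class to them, and where a whole thing is asked for, a point or a joint stands for the part that bears it (a point fixed in the world has none). Each returns a list of dicts, best first, with "confidence" (0 to 1); they miss things now and then, are a little off and sometimes report something else, mostly with a low value. They report only what shows in the picture. A call takes as long as a camera call. They do not tell look-alikes from the thing itself.
- eyes.silhouettes(thing, camera): "pixels" (400x640 bool, what is visible of it) and "xy" ([column, row] in pixels, amid what is visible of it).
The state is a dict: "t": time; "qpos": joint angles; "qd": joint speeds; "tau": joint torques, N m; "tool_pos": TCP position; "orientation": TCP orientation; "wrist_force": force on the tool from outside, world axes, zero at the start; "wrist_torque": the same for the moment, N m; "gripper_width": finger opening in mm; "finger_force": force on a finger pad.
Only numpy, scipy, OpenCV 4.12 (cv2) and the standard library are available. Lean on these libraries where they do the work, as an engineer would, in place of code of your own. Each camera call takes 0.05 s, during which the arm holds its last target. There are 200 camera calls.

## Working session

There is one attempt and no reset: what is moved stays moved. The work goes in short steps, Python scripts to look and compute and a tool call to move; the robot and the scene stay as the last step left them, time stands still between calls to the robot, and variables do not carry over. Pictures are saved under pics/ and viewed, at most 10 in all, crops included, and the job is handed in when it is done.

Besides the shell and the picture viewer there is one more tool, called as name(argument=value, ...) on one line, values as JSON. step_arm: Moves the arm, as the interface text tells. Its arguments: {"type":"object","properties":{"motion":{"type":"array","items":{"type":"array","items":{"type":"number"}}},"jaw":{"type":"number"},"grip_force":{"type":"number"}},"required":["motion"]}

```bash
mkdir -p pics
python3 - <<'E'
from cell import status, eyes, order
import cv2,numpy as np
s=status.observe(); print(s['t'],s['tool_pos'],np.round(s['orientation'],3).tolist(),s['gripper_width'])
for c in ['top','side']:
    d=eyes.get_image(c); cv2.imwrite(f'pics/{c}.png',d['frame'][:,:,::-1])
    np.savez(f'{c}.npz',K=d['intrinsics'],E=d['extrinsics'])
    print(c,np.round(d['intrinsics'],1).tolist(),np.round(d['extrinsics'],3).tolist())
    for n in ['lid_grip','canister_top','pad_top','vase_mid','jar_mid','brush_grip']:
        for r in eyes.silhouettes(n,c): print(n,np.round(r['xy'],1),round(r['confidence'],2),r['pixels'].sum())
E
```

```text
0.0 [ 113.74192774 -486.25141958  241.39742364] [[0.974, 0.228, -0.0], [0.228, -0.974, 0.002], [0.0, -0.002, -1.0]] 85.46591439927572
top [[399.5, 0.0, 314.7], [0.0, 399.5, 200.6], [0.0, 0.0, 1.0]] [[-0.02, 0.993, -0.116, 384.674], [-1.0, -0.022, -0.012, -7.796], [-0.015, 0.116, 0.993, 1218.033], [0.0, 0.0, 0.0, 1.0]]
lid_grip [387.6 185. ] 0.59 1377
canister_top [370.6 206.7] 0.97 1144
canister_top [405.3 278.4] 0.92 2661
pad_top [267.3 198.6] 0.58 3105
vase_mid [197.9 142. ] 0.57 1289
jar_mid [428.6 142.5] 0.92 408
jar_mid [389.1 190.2] 0.65 1363
brush_grip [319.1 121.3] 0.76 630
side [[379.0, 0.0, 318.7], [0.0, 379.0, 195.6], [0.0, 0.0, 1.0]] [[0.852, 0.335, -0.402, 183.986], [-0.523, 0.576, -0.628, -547.68], [0.021, 0.746, 0.666, 697.829], [0.0, 0.0, 0.0, 1.0]]
lid_grip [374.7 245.4] 0.55 2066
canister_top [366.9 286.1] 0.83 3541
pad_top [291.1 190.7] 0.66 2851
vase_mid [302.7 128.9] 0.55 1230
jar_mid [469.5 296.2] 0.71 1209
brush_grip [395.1 198.7] 0.61 640
```

View pics/top.png

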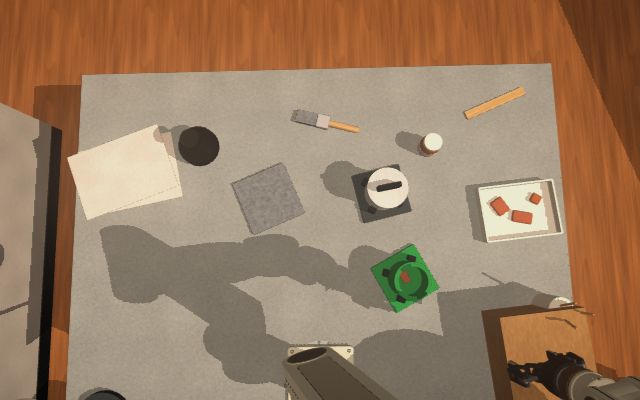

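View pics/side.png

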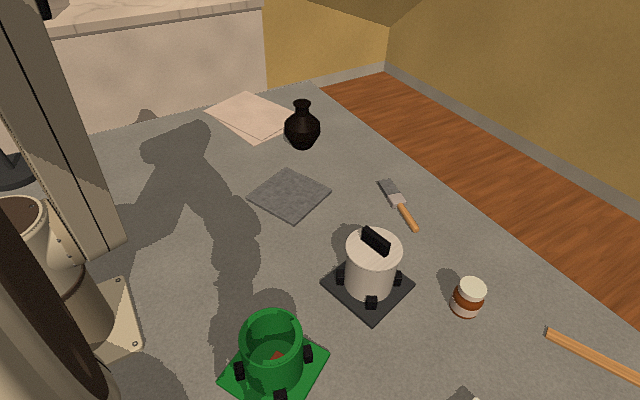

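The top view shows what could be taken for the target:
- Aluminium canister with the white lid and black bar at (388,186). This is the one that fits the description.
- Green open look-alike at (405,278), to be left alone.
- White-capped jar at (431,144).

The pad is at (268,198), the vase at (198,146) and the brush at (325,121). The side view shows the canister at (372,255), the green one at (272,345) and the jar at (468,297). I choose the aluminium one and will check it in a crop.

```bash
cat > h.py <<'E'
import numpy as np,cv2
def w(c,px,z):
    d=np.load(f'{c}.npz') if isinstance(c,str) else c
    K,E=d['K'],d['E']
    v=np.linalg.inv(K)@[px[0],px[1],1]; v=E[:3,:3]@[v[0],-v[1],-v[2]]; o=E[:3,3]
    return o+v*(z-o[2])/v[2]
E
python3 - <<'E'
from h import *
im=cv2.imread('pics/top.png'); g=cv2.cvtColor(im,6)
# bar: dark inside the lid
m=np.zeros_like(g); cv2.circle(m,(388,187),17,255,-1); m=((g<60)&(m>0)).astype(np.uint8)
r=cv2.minAreaRect(cv2.findNonZero(m)); print(r,m.sum())
b=cv2.boxPoints(r); P=np.array([w('top',p,155)[:2] for p in b]); print(P.round(1),P.mean(0))
# lid disc
m=np.zeros_like(g); cv2.circle(m,(388,187),28,255,-1); m=((g>150)&(m>0)).astype(np.uint8)
e=cv2.minEnclosingCircle(cv2.findNonZero(m)); print(e,w('top',e[0],128))
# pad
hs=cv2.cvtColor(im,cv2.COLOR_BGR2HSV)
m=((g<128)&(g>60)).astype(np.uint8); m[:155]=0;m[240:]=0;m[:,:225]=0;m[:,312:]=0
m=cv2.morphologyEx(m,cv2.MORPH_CLOSE,np.ones((5,5)));m=cv2.morphologyEx(m,cv2.MORPH_OPEN,np.ones((9,9)))
r=cv2.minAreaRect(cv2.findNonZero(m)); print(r); P=np.array([w('top',p,12)[:2] for p in cv2.boxPoints(r)]);print(P.round(),P.mean(0), np.linalg.norm(P[1]-P[0]))
for n,p,z in [('jar',(431,142),75),('vase',(198,146),120),('brushend',(358,129),10),('green',(405,278),100)]: print(n,w('top',p,z).round())
cv2.imwrite('pics/crop.png',cv2.resize(im[140:240,330:450],None,fx=5,fy=5,interpolation=2))
E
```

```text
((388.8653564453125, 186.32693481445312), (4.902903079986572, 24.318397521972656), 78.69007110595703) 122
[[ 543.9 -161.1]
 [ 555.4 -225.5]
 [ 542.3 -227.5]
 [ 530.8 -163.2]] [ 543.12491099 -194.32155488]
((388.5, 186.5), 27.72193145751953) [ 546.68468195 -198.02946121  128.        ]Traceback (most recent call last):
  File "<stdin>", line 14, in <module>
cv2.error: OpenCV(4.12.0) /io/opencv/modules/imgproc/src/convhull.cpp:143: error: (-215:Assertion failed) total >= 0 && (depth == CV_32F || depth == CV_32S) in function 'convexHull'
```

Run:
```python
from h import *
from cell import eyes,status
im=cv2.imread('pics/top.png')
eyes.get_image('top')
for r in eyes.silhouettes('pad_top','top')[:1]:
    m=r['pixels'].astype(np.uint8); q=cv2.minAreaRect(cv2.findNonZero(m)); print(q); P=np.array([w('top',p,12)[:2] for p in cv2.boxPoints(q)]);print(P.round().tolist(),P.mean(0))
for n,p,z in [('jar',(431,142),75),('vase',(198,146),120),('brushend',(358,129),10),('green',(408,278),110)]: print(n,w('top',p,z).round())
cv2.imwrite('pics/crop.png',cv2.resize(im[140:240,330:450],None,fx=5,fy=5,interpolation=2))
```

```text
((267.8119812011719, 198.18148803710938), (55.11450958251953, 56.33791732788086), 66.57130432128906)
[[582.0, 263.0], [648.0, 103.0], [491.0, 38.0], [426.0, 196.0]] [536.90379759 149.95154587]
jar [ 683. -336.   75.]
vase [676. 332. 120.]
brushend [ 747. -132.   10.]
green [ 297. -244.  110.]
```

```bash
ls pics
```

```text
crop.png
side.png
top.png
```

View pics/crop.png

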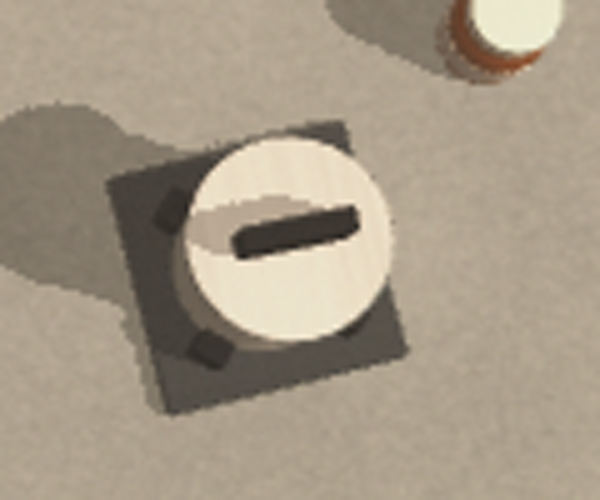

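The crop confirms the choice: bare aluminium lid with a black bar in a dark square base, bar centre at about full-image pixel (389,186). Moving above it.

step_arm(motion=[[54, -20, 0, 0], [54, -20, 0, 0], [54, -20, 0, 0], [54, -20, 0, 0], [54, -20, 0, 0], [54, -20, 0, 0], [54, -20, 0, 0], [54, -20, 0, 0]])

```text
t: 1.8
tool_pos: [499.6, -231.5, 242.5]
orientation: [[0.974, 0.228, 0.0], [0.228, -0.974, -0.0], [0.0, 0.001, -1.0]]
wrist_force: [0.2, -1.5, 0.0]
gripper_width: 85.5
finger_force: 0.0
```

step_arm(motion=[[54, -24, 0, 0], [0, 0, 0, -10], [0, 0, 0, -10], [0, 0, 0, -10], [0, 0, 0, -10], [0, 0, 0, -10], [0, 0, 0, -10], [0, 0, 0, -10]])

```text
t: 2.8
tool_pos: [545.2, -197.0, 242.2]
orientation: [[0.113, 0.994, -0.0], [0.994, -0.113, 0.0], [0.0, -0.0, -1.0]]
wrist_force: [-0.0, -0.1, -0.6]
gripper_width: 85.1
finger_force: 0.0
```

step_arm(motion=[[0, 0, 0, -7], [0, 0, 0, 0], [0, 0, 0, 0]])

```text
t: 3.18
tool_pos: [545.2, -197.0, 242.3]
orientation: [[-0.001, 1.0, -0.0], [1.0, 0.001, 0.0], [0.0, -0.0, -1.0]]
wrist_force: [0.0, -0.3, 0.6]
gripper_width: 85.6
finger_force: 0.0
```

Run:
```python
from h import *
from cell import eyes,status
d=eyes.get_image('wrist'); cv2.imwrite('pics/w1.png',d['frame'][:,:,::-1]); np.savez('wrist.npz',K=d['intrinsics'],E=d['extrinsics'])
s=status.observe(); print(s['t'],s['tool_pos'],s['qpos'],s['orientation'],s['wrist_force'],np.round(d['extrinsics'],2))
for r in eyes.silhouettes('lid_grip','wrist'): print(r['xy'],r['confidence'],r['pixels'].sum())
```

```text
3.225 [ 545.19832371 -196.97252464  242.25701554] [-1.98650651e+01  2.29905206e+01  1.32018923e+01  8.02179840e+01
  1.95505965e-03  7.00446756e+01] [[-1.57531642e-03  9.99998754e-01 -9.69443626e-05]
 [ 9.99998757e-01  1.57532333e-03  7.13076467e-05]
 [ 7.14602766e-05 -9.68319099e-05 -9.99999993e-01]] [ 0.81957013  0.32314531 -1.0307518 ] [[ 1.0000e+00 -0.0000e+00  0.0000e+00  5.4428e+02]
 [ 0.0000e+00  9.4000e-01  3.3000e-01 -1.1287e+02]
 [-0.0000e+00 -3.3000e-01  9.4000e-01  3.7284e+02]
 [ 0.0000e+00  0.0000e+00  0.0000e+00  1.0000e+00]]
[309.6, 195.6] 0.91 14041
```

View pics/w1.png

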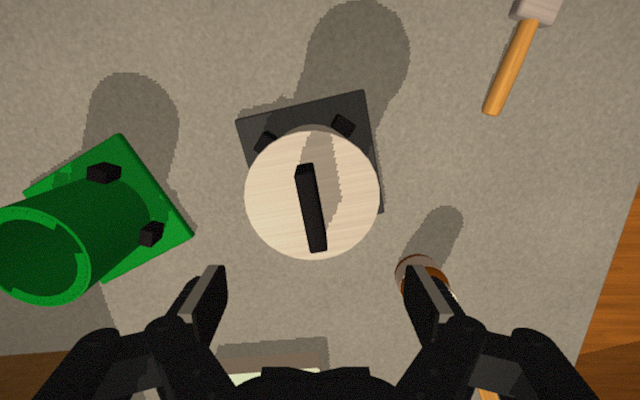

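Run:
```python
from h import *
from cell import eyes
g=cv2.cvtColor(cv2.imread('pics/w1.png'),6)
m=np.zeros_like(g); cv2.circle(m,(312,200),60,255,-1); m=((g<45)&(m>0)).astype(np.uint8)
n,l,st,c=cv2.connectedComponentsWithStats(m); k=1+np.argmax(st[1:,4]); m=(l==k).astype(np.uint8)
h=cv2.findNonZero(m); r=cv2.minAreaRect(h); print(r)
for z in (128,145,162):
    P=np.array([w('wrist',p,z)[:2] for p in cv2.boxPoints(r)]); print(z,P.round(1).tolist(),P.mean(0).round(1))
m=np.zeros_like(g); cv2.circle(m,(312,195),75,255,-1); m=((g>125)&(m>0)).astype(np.uint8); m=cv2.morphologyEx(m,2,np.ones((5,5)))
n,l,st,c=cv2.connectedComponentsWithStats(m); k=1+np.argmax(st[1:,4])
h=cv2.convexHull(cv2.findNonZero((l==k).astype(np.uint8)))
H=np.array([w('wrist',p[0],128)[:2] for p in h],np.float32); print(cv2.minEnclosingCircle(H))
```

```text
((310.47039794921875, 207.5054473876953), (88.63967895507812, 20.132606506347656), 79.59229278564453)
128 [[526.3, -166.3], [542.1, -163.4], [556.0, -240.8], [538.6, -244.4]] [ 540.7 -203.7]
145 [[527.5, -162.6], [542.2, -159.9], [555.2, -231.9], [539.0, -235.3]] [ 541.  -197.4]
162 [[528.8, -158.9], [542.4, -156.4], [554.4, -223.1], [539.4, -226.1]] [ 541.2 -191.1]
((540.5525512695312, -199.1066131591797), 62.65676498413086)
```

The wrist view shows the lid at (312,195) with the bar from (303,165) to (320,250). The grip comes out near (542,−195.5), and a 10° turn is needed to line up with the bar.

step_arm(motion=[[1.5, -3, 0, 0], [0, 0, 0, -10], [0, 0, 25, 0], [0, 0, 25, 0], [0, 0, 20, 0], [0, 0, 14, 0], [0, 0, 8, 0], [0, 0, 4, 0]])

```text
t: 4.28
tool_pos: [542.3, -195.5, 146.3]
orientation: [[-0.176, 0.984, 0.0], [0.984, 0.176, -0.0], [-0.0, 0.0, -1.0]]
wrist_force: [0.7, 0.5, -1.3]
gripper_width: 85.2
finger_force: 0.0
```

step_arm(motion=[[0, 0, 0, 0], [0, 0, 0, 0], [0, 0, 0, 0], [0, 0, 0, 0], [0, 0, 0, 0], [0, 0, 0, 0], [0, 0, 0, 0], [0, 0, 0, 0]], jaw=255, grip_force=50)

```text
t: 5.28
tool_pos: [542.5, -195.6, 146.8]
orientation: [[-0.177, 0.984, 0.001], [0.984, 0.177, -0.0], [-0.0, 0.001, -1.0]]
wrist_force: [-0.7, 1.2, 3.6]
gripper_width: 13.0
finger_force: 49.8
```

step_arm(motion=[[0, 0, -1, 0], [0, 0, -1, 0], [0, 0, -1, 0], [0, 0, 0, 0]])

```text
t: 5.78
tool_pos: [541.8, -195.3, 148.7]
orientation: [[-0.177, 0.984, -0.001], [0.984, 0.177, 0.0], [0.001, -0.001, -1.0]]
wrist_force: [0.1, -0.2, -3.2]
gripper_width: 13.2
finger_force: 48.8
```

step_arm(motion=[[0, 0, -0.5, 0], [0, 0, -0.5, 0], [0, 0, 0, 0]])

```text
t: 6.15
tool_pos: [542.2, -195.5, 150.4]
orientation: [[-0.176, 0.984, 0.0], [0.984, 0.176, -0.0], [-0.0, 0.0, -1.0]]
wrist_force: [0.1, 0.1, -3.4]
gripper_width: 13.2
finger_force: 48.8
```

step_arm(motion=[[0, 0, -0.5, 0], [0, 0, 0, 0]])

```text
t: 6.4
tool_pos: [542.2, -195.5, 150.8]
orientation: [[-0.176, 0.984, -0.0], [0.984, 0.176, 0.0], [0.0, -0.0, -1.0]]
wrist_force: [0.4, 0.7, -3.0]
gripper_width: 13.1
finger_force: 49.0
```

step_arm(motion=[[0, 0, -0.4, 0], [0, 0, 0, 0]])

```text
t: 6.65
tool_pos: [542.1, -195.5, 150.8]
orientation: [[-0.176, 0.984, -0.0], [0.984, 0.176, 0.0], [0.0, -0.0, -1.0]]
wrist_force: [1.1, -0.1, -6.7]
gripper_width: 13.4
finger_force: 48.7
```

step_arm(motion=[[0, 0, -0.4, 0], [0, 0, 0, 0]])

```text
t: 6.9
tool_pos: [542.1, -195.5, 150.9]
orientation: [[-0.176, 0.984, -0.001], [0.984, 0.176, 0.0], [0.0, -0.001, -1.0]]
wrist_force: [3.0, -0.6, -11.4]
gripper_width: 13.2
finger_force: 48.7
```

step_arm(motion=[[0, 0, 0, -4], [0, 0, 0, -4], [0, 0, 0, 0]])

```text
t: 7.28
tool_pos: [541.3, -195.2, 150.9]
orientation: [[-0.311, 0.95, -0.002], [0.95, 0.311, 0.001], [0.001, -0.002, -1.0]]
wrist_force: [0.6, 0.2, -10.3]
gripper_width: 13.3
finger_force: 48.9
```

step_arm(motion=[[0, 0, 0, -5], [0, 0, 0, -5], [0, 0, 0, -5], [0, 0, 0, -5], [0, 0, 0, 0]])

```text
t: 7.9
tool_pos: [541.4, -195.2, 150.9]
orientation: [[-0.617, 0.787, -0.002], [0.787, 0.617, 0.001], [0.002, -0.001, -1.0]]
wrist_force: [0.8, 0.0, -11.8]
gripper_width: 13.1
finger_force: 48.7
```

step_arm(motion=[[0, 0, 0, -4], [0, 0, 0, -4], [0, 0, 0, 0]])

```text
t: 8.28
tool_pos: [541.6, -195.2, 150.9]
orientation: [[-0.72, 0.694, -0.002], [0.694, 0.72, 0.001], [0.002, -0.001, -1.0]]
wrist_force: [-0.3, 0.2, -13.0]
gripper_width: 13.1
finger_force: 48.7
```

step_arm(motion=[[0, 0, 0, -4], [0, 0, 0, -4], [0, 0, 0, 0]])

```text
t: 8.65
tool_pos: [541.6, -195.3, 150.9]
orientation: [[-0.809, 0.587, -0.002], [0.587, 0.809, 0.001], [0.002, -0.0, -1.0]]
wrist_force: [0.9, -0.0, -14.0]
gripper_width: 13.0
finger_force: 48.7
```

step_arm(motion=[[0, 0, 0, -3.5], [0, 0, 0, -3.5], [0, 0, 0, 0]])

```text
t: 9.02
tool_pos: [541.7, -195.4, 151.1]
orientation: [[-0.875, 0.484, -0.001], [0.484, 0.875, 0.0], [0.001, -0.0, -1.0]]
wrist_force: [-0.7, 0.6, -14.4]
gripper_width: 13.2
finger_force: 48.8
```

step_arm(motion=[[0, 0, 0, -3.5], [0, 0, 0, -3.5], [0, 0, 0, 0]])

```text
t: 9.4
tool_pos: [543.3, -196.0, 153.3]
orientation: [[-0.927, 0.374, 0.003], [0.374, 0.927, -0.001], [-0.004, 0.0, -1.0]]
wrist_force: [-0.6, 0.5, -3.2]
gripper_width: 13.0
finger_force: 50.3
```

The force dropped to the lid's weight and z rose, so the lugs are at the slots. I'll turn a little further towards the middle and lift.

step_arm(motion=[[0, 0, 0, -4], [0, 0, -1, 0], [0, 0, -1, 0], [0, 0, -1, 0], [0, 0, 0, 0]])

```text
t: 10.02
tool_pos: [542.4, -195.5, 154.9]
orientation: [[-0.952, 0.307, 0.001], [0.307, 0.952, -0.0], [-0.001, 0.0, -1.0]]
wrist_force: [0.5, -0.4, -2.9]
gripper_width: 13.2
finger_force: 50.3
```

step_arm(motion=[[0, 0, -1, 0], [0, 0, -1, 0], [0, 0, -1, 0], [0, 0, -1, 0], [0, 0, 0, 0]])

```text
t: 10.65
tool_pos: [542.3, -195.5, 158.8]
orientation: [[-0.952, 0.306, 0.0], [0.306, 0.952, -0.0], [-0.0, -0.0, -1.0]]
wrist_force: [0.2, 0.2, -4.5]
gripper_width: 13.1
finger_force: 50.3
```

step_arm(motion=[[0, 0, -1.5, 0], [0, 0, -1.5, 0], [0, 0, -1.5, 0], [0, 0, -1.5, 0], [0, 0, 0, 0]])

```text
t: 11.28
tool_pos: [542.3, -195.5, 164.8]
orientation: [[-0.952, 0.306, 0.0], [0.306, 0.952, -0.0], [-0.0, -0.0, -1.0]]
wrist_force: [0.1, 0.4, -3.3]
gripper_width: 12.9
finger_force: 50.3
```

Free. Lifting clear.

step_arm(motion=[[0, 0, -3, 0], [0, 0, -5, 0], [0, 0, -8, 0], [0, 0, -12, 0], [0, 0, -12, 0], [0, 0, -12, 0], [0, 0, -8, 0], [0, 0, 0, 0]])

```text
t: 12.28
tool_pos: [542.7, -195.7, 225.6]
orientation: [[-0.952, 0.306, 0.002], [0.306, 0.952, -0.001], [-0.002, -0.0, -1.0]]
wrist_force: [0.1, 0.5, -3.5]
gripper_width: 13.3
finger_force: 50.3
```

Run:
```python
from h import *
from cell import eyes,status
d=eyes.get_image('side'); cv2.imwrite('pics/s2.png',d['frame'][:,:,::-1])
P=w('side',(290.5,195.5),12);print(P)
for r in eyes.silhouettes('pad_top','side')[:1]:
    q=cv2.minAreaRect(cv2.findNonZero(r['pixels'].astype(np.uint8)));h=cv2.convexHull(cv2.findNonZero(r['pixels'].astype(np.uint8)))
    e=cv2.approxPolyDP(h,6,True)[:,0]; W=np.array([w('side',p,12)[:2] for p in e]); print(e.tolist(),W.round().tolist(),W.mean(0))
```

```text
[531.83778871 138.04156748  12.        ]
[[331, 189], [295, 225], [245, 198], [283, 167]] [[642.0, 106.0], [489.0, 35.0], [422.0, 190.0], [573.0, 261.0]] [531.31431167 147.89958163]
```

View pics/s2.png

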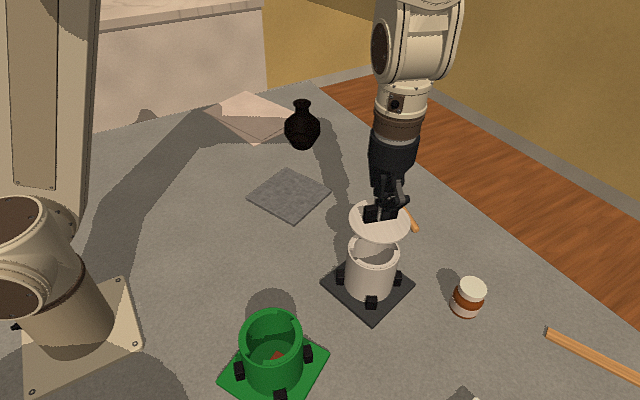

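The side view shows the lid hanging level at (380,215), above the open mouth at (374,245). The pad's centre is at (290,196), which gives world (535,149) averaged over both cameras.

step_arm(motion=[[6, 17, 0, 0], [13, 37, 0, 0], [18, 52, 0, 0], [19, 56, 0, 0], [19, 56, 0, 0], [18, 52, 0, 0], [13, 37, 0, 0], [7, 19, 0, 0]])

```text
t: 13.38
tool_pos: [533.3, 152.4, 224.2]
orientation: [[-0.953, 0.303, -0.001], [0.303, 0.953, 0.0], [0.001, -0.0, -1.0]]
wrist_force: [-0.4, -0.3, -2.8]
gripper_width: 13.2
finger_force: 50.3
```

step_arm(motion=[[0, 0, 10, 0], [0, 0, 25, 0], [0, 0, 30, 0], [0, 0, 30, 0], [0, 0, 25, 0], [0, 0, 15, 0], [0, 0, 8, 0], [0, 0, 0, 0]])

```text
t: 14.38
tool_pos: [534.5, 149.1, 81.5]
orientation: [[-0.952, 0.307, -0.0], [0.307, 0.952, -0.0], [0.0, -0.0, -1.0]]
wrist_force: [0.4, -0.1, -3.4]
gripper_width: 12.8
finger_force: 50.2
```

Now at 81.5, with contact expected near 57.

step_arm(motion=[[0, 0, 5, 0], [0, 0, 5, 0], [0, 0, 4, 0], [0, 0, 3, 0], [0, 0, 2, 0], [0, 0, 1.5, 0], [0, 0, 0, 0]])

```text
t: 15.25
tool_pos: [534.4, 149.4, 61.0]
orientation: [[-0.952, 0.306, -0.0], [0.306, 0.952, -0.0], [0.0, -0.0, -1.0]]
wrist_force: [1.4, -0.1, -2.8]
gripper_width: 12.8
finger_force: 50.2
```

step_arm(motion=[[0, 0, 1, 0], [0, 0, 1, 0], [0, 0, 0.5, 0], [0, 0, 0, 0]])

```text
t: 15.75
tool_pos: [534.4, 149.4, 58.5]
orientation: [[-0.952, 0.306, -0.0], [0.306, 0.952, -0.0], [0.0, -0.0, -1.0]]
wrist_force: [-0.4, -0.4, -4.1]
gripper_width: 13.5
finger_force: 50.2
```

step_arm(motion=[[0, 0, 0.5, 0], [0, 0, 0.5, 0], [0, 0, 0, 0]])

```text
t: 16.12
tool_pos: [534.4, 149.4, 57.6]
orientation: [[-0.952, 0.306, -0.0], [0.306, 0.952, -0.0], [0.0, -0.0, -1.0]]
wrist_force: [-0.5, -0.5, -3.1]
gripper_width: 12.7
finger_force: 50.2
```

step_arm(motion=[[0, 0, 0.4, 0], [0, 0, 0.4, 0], [0, 0, 0, 0]])

```text
t: 16.5
tool_pos: [534.5, 149.4, 56.8]
orientation: [[-0.952, 0.306, 0.0], [0.306, 0.952, -0.0], [-0.0, -0.0, -1.0]]
wrist_force: [0.2, 0.4, -4.2]
gripper_width: 13.0
finger_force: 50.4
```

step_arm(motion=[[0, 0, 0.4, 0], [0, 0, 0.4, 0], [0, 0, 0, 0]])

```text
t: 16.88
tool_pos: [534.5, 149.4, 56.8]
orientation: [[-0.952, 0.306, 0.0], [0.306, 0.952, 0.0], [-0.0, 0.0, -1.0]]
wrist_force: [-3.4, -0.7, 5.1]
gripper_width: 13.0
finger_force: 51.6
```

step_arm(motion=[[0, 0, 0.4, 0], [0, 0, 0, 0]])

```text
t: 17.12
tool_pos: [534.4, 149.4, 56.7]
orientation: [[-0.952, 0.306, 0.001], [0.306, 0.952, 0.0], [-0.0, 0.0, -1.0]]
wrist_force: [-4.2, -0.7, 7.6]
gripper_width: 12.7
finger_force: 52.1
```

It's seated on the pad. Releasing and retreating.

step_arm(motion=[[0, 0, 0, 0], [0, 0, 0, 0], [0, 0, 0, 0], [0, 0, 0, 0], [0, 0, 0, 0], [0, 0, 0, 0], [0, 0, 0, 0], [0, 0, 0, 0]], jaw=0)

```text
t: 18.12
tool_pos: [534.5, 149.4, 55.6]
orientation: [[-0.952, 0.306, 0.0], [0.306, 0.952, -0.0], [-0.0, 0.0, -1.0]]
wrist_force: [0.2, -0.2, -0.3]
gripper_width: 85.6
finger_force: 0.0
```

step_arm(motion=[[0, 0, -5, 0], [0, 0, -20, 0], [0, 0, -30, 0], [0, 0, -35, 0], [0, 0, -35, 0], [0, 0, -20, 0], [0, 0, 0, 0], [0, 0, 0, 0]])

```text
t: 19.12
tool_pos: [533.9, 149.3, 199.7]
orientation: [[-0.952, 0.306, -0.001], [0.306, 0.952, -0.0], [0.001, -0.001, -1.0]]
wrist_force: [0.5, 0.0, -0.5]
gripper_width: 85.1
finger_force: 0.0
```

Run:
```python
from h import *
from cell import eyes,status
d=eyes.get_image('side'); cv2.imwrite('pics/s3.png',d['frame'][:,:,::-1])
```

```text
(no output)
```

View pics/s3.png

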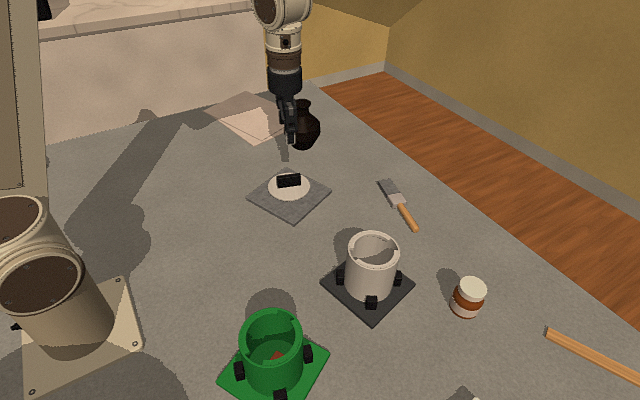

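The lid stands upright in the middle of the pad at (289,186). The canister is open at (374,245), and the vase, jar and brush haven't moved.

```bash
python3 -c "
from cell import order
print(order.sign_off())"
```

```text
the job is handed in; nothing more can be done
None
```

I opened the canister without forcing it, set the lid down upright in the middle of the pad, released it and handed the job in at about 19 s; the vase, jar and brush were not disturbed. The hand-in returned no verdict.

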